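# Mark the next display base

## Task

Mark the next wooden display base: stand the blue-capped jar that blocks the marking stamp upright on the bench, at least 15 cm from the stamp, draw the dry base out of the stamp and lay it flat in the white card tray. Then take the plain, ungrooved base from the rack, slide it squarely into the stamp fully home against the back stop, press the knob all the way down and let it rise; leave the base there for its mark to dry. Do not work the stamp unless that base is home, leave the grooved bases in the rack, and do not shift the bottles and the tape.

Things in the scene. Friction and masses are not known exactly. Their poses are not given: they have to be found in the camera images.
- stamp: hand marking stamp fixed to the bench: grey base plate 170 x 74 mm; its upper face, the bed, is 14 mm above the bench. Origin: centre of its underside; -x is the open front, +x the back, z up. At the back a column and arm (x 29 to 83, |y| up to 20 mm, underside 42, top 62 mm above the bench) overhang the bed; the open bed in front runs from x -85 to 15 mm
- nest (a point): point on the bed under the middle of a base that is fully home (stamp x 25, y 0, z 14 mm); axes as the stamp's. Nest under the arm: two fences 9 mm high, 41 mm apart inside, 57 outside, from nest x 0, flared lead-ins from nest x -10 mm (60 mm over all), back stop face at nest x +34 mm. A base at home touches the stop, its front 34 mm stick out of the fences
- knob_top (a point): centre of the top of the stamp's round black knob, 29 mm across; at rest 86 mm above the bench, straight above stamp x 45, y 0 mm; moves down with the plunger
- stamp_plunger (a joint): spring plunger of the stamp, metres: 0 at rest (up), 0.008 fully down at its stop, where the rubber face just meets the top of a base in the nest; 6 N starts it, about 11 N holds it at the stop; it springs back up when let go
- dry_base: wooden display base, 68 x 38 x 12 mm, 50 g; origin: centre of its underside, x along its length, z up. Plain top. The one already marked and dry, at the start home in the stamp's nest
- plain_base: wooden display base, 68 x 38 x 12 mm, 50 g; origin: centre of its underside, x along its length, z up. Plain flat top. The unmarked one, lying in one of the three bays of the rack between two grooved ones or beside them
- tray_base: wooden display base, 68 x 38 x 12 mm, 50 g; origin: centre of its underside, x along its length, z up. Plain top. Marked earlier, lies in the half of the tray at tray +x, across the tray
- grooved_base_0: wooden display base, 68 x 38 x 12 mm, 50 g; origin: centre of its underside, x along its length, z up. A groove 12 mm wide, 6 mm deep runs across the middle of its top. Stays in the rack
- grooved_base_1: wooden display base, 68 x 38 x 12 mm, 50 g; origin: centre of its underside, x along its length, z up. A groove 12 mm wide, 6 mm deep runs across the middle of its top. Stays in the rack
- rack: plywood rack fixed to the bench, floor 80 x 139 mm and 8 mm thick; four low ribs (top 18 mm above the bench, 72 mm long in x) part it into three bays 41 mm wide, centres at y -45, 0 and +45 mm; each bay holds one base lying along x, top 20 mm above the bench, its two ends (at x +-34 mm) free, its long sides against the ribs. Origin: centre of its underside
- tray: shallow open white card tray fixed to the bench, outside 170 (x) x 120 (y) x 20 mm high, walls 4 mm, floor 4 mm thick. Origin: centre of its underside. The half at its -x is empty
- blue_cap_jar: squat jar with a blue cap, 61 mm across, 59 mm high, 60 g (cap from 35 mm up); at the start it stands on the open bed of the stamp in front of the base. Origin: centre of its underside, z up
- amber_bottle: bystander: amber bottle with black cap, 101 mm across, 226 mm high; origin: centre of its underside
- weighing_bottle: bystander: small stoppered bottle, 38 mm across, 70 mm high; origin: centre of its underside
- tape_roll: bystander: roll of tape lying flat, 67 mm across, 19 mm high; origin: centre of its underside
- painted_jar: fixed can with a green lid, about 105 mm across and 150 mm high, part of the bench; origin: centre of its underside
- sherd_0: flat fossil sherd about 40 mm long and 5 mm thick, fixed on the bench; origin: near its middle. The three lie in front (-x) of a fixed grey slate slab 20 mm thick, whose near edge is about 65 mm further on in x than sherd_1; the slab begins 50 mm to the left (+y) of sherd_0 and runs to the right
- sherd_1: flat fossil sherd about 40 mm long and 5 mm thick, fixed on the bench; origin: near its middle. The three lie in front (-x) of a fixed grey slate slab 20 mm thick, whose near edge is about 65 mm further on in x than sherd_1; the slab begins 50 mm to the left (+y) of sherd_0 and runs to the right
- sherd_2: flat fossil sherd about 40 mm long and 5 mm thick, fixed on the bench; origin: near its middle. The three lie in front (-x) of a fixed grey slate slab 20 mm thick, whose near edge is about 65 mm further on in x than sherd_1; the slab begins 50 mm to the left (+y) of sherd_0 and runs to the right

How it is judged:
By the outcome, as a careful person would: the job done as asked, in the order asked, and still so for the second after the job is handed in, with the robot touching nothing.
It also fails if it takes over 72 s, if anything falls off the work surface, if the arm or the gripper's body presses on something with over 40 N, if the wrist force passes 120 N, or if a joint passes its speed limit or range.

## Robot

A 6-joint arm with a two-finger parallel gripper is mounted at the origin on the work surface; the furniture and walls round the work are solid. World frame = base frame: x ahead of the robot, y to its left, z up, the work surface at z = 0. Lengths are in m, angles in rad, forces in N, time in s.
With the tool pointing down it reaches from about 0.25 to 0.8 m from the base axis. Payload 8.5 kg.
Tool frame: the origin (TCP) lies at the very end of the fingers, on their centre line; the grasp point (between the pads) lies 19 mm behind it; z points along the fingers, y is the line along which they close (so a half turn about z gives the same grasp; the last joint's range is limited). The gripper opens to 85 mm and grips with 20 to 120 N. Pads are 22 mm wide; open, the fingers measure 114 mm over their backs; the gripper's body (76 mm by 85 mm) begins 54 mm behind the grasp point. The pads swing forward as they close: fully open they stand 13 mm farther back than shut.
Start: joints at [-1.128, 0.238, -0.013, 1.319, 0, 1.571], TCP at [0.225, -0.474, 0.231] pointing down, gripper open.
Joint ranges: [-2.66, 2.66], [-1.03, 1.9], [-1.14, 1.46], [-1.82, 2.27], [-1.45, 1.34], [-3.14, 3.14]. Speed limits (rad/s): [2.22, 2.22, 2.79, 3.14, 3.14, 3.14].

## Interface

Orientations are given as a unit quaternion [x, y, z, w].
In Python, from rig import ctrl, vision, order gives the robot as it stands (ctrl), with the cameras (vision) and the job (order).
- The arm moves only by the tool tcp_steps, called after "Emit:" as name(argument=value, ...), one argument or row to a line, values as JSON. Schema: {"type":"object","properties":{"ticks":{"type":"array","items":{"type":"object","properties":{"pos":{"type":"array","items":{"type":"number"},"minItems":3,"maxItems":3},"turn_vec":{"type":"array","items":{"type":"number"},"minItems":3,"maxItems":3}},"additionalProperties":false},"minItems":1,"maxItems":12},"finger_gap":{"type":"number"},"only":{"type":"string"},"quiet":{"type":"boolean"},"lines":{"type":"string"}},"required":["ticks"],"additionalProperties":false}. ticks is a list of rows, 1 to 12 of them, each an object with the fields pos (a list: dx, dy, dz in shares of the most that a row can go, 1 being 50 mm), turn_vec (a list: a rotation vector rx, ry, rz in parts of the range, where 1.0 means 4 rad); a field left out counts as zero; each row shifts and turns the commanded pose from where the row before left it, along the tool's axes as they then stand; what a row does not reach is not made up. A row lasts 1/10 s, in which the tool goes at most 0.05 m and 0.15 rad, less where a joint would pass 70% of its speed; a pose out of reach is approached as far as the arm can. finger_gap is the opening from 0.0 (shut) to 1.0 (fully open), set as the call begins (left out keeps the last). The fingers move at their own pace and stop on an object; the grip force is fixed at half the most. Time passes only in rows, so rows that do not move let the fingers close. The tool returns the time, the measured TCP pose, the force, the opening and the grip force at its end. only (a regular expression) keeps the lines of the reply that match it, lines (a string "A,B") keeps lines A to B, and quiet returns only ok. A shift or turn number past 1, either way, is cut back to 1. Input that does not fit is refused with a message, and nothing moves.
- ctrl.sense(): the state, without advancing time (a new reading comes with each control period).
- vision.snapshot(name): name is "side" or "top"; returns a dict with "frame" (420x560x3 uint8, red, green, blue), "K" (3x3 intrinsics, pixels), "k1" (the pictures are not rectified: a ray, as slopes to the right and down, at radius r is drawn at 1 + k1 r^2 times it, then the intrinsics apply), "world_to_cam" (4x4, takes a point from world to camera coordinates). Camera axes: x right, y up, looking along -z (the intrinsics and any distortion apply to the point x, -y, -z); pixel columns grow to the right and rows downward; lengths in m; the calibration is good to about 2 mm. A picture is of the moment at which its call begins. There is no depth.
- order.job_done(): hands the job in; it is judged then, once.
The state is a dict: "time": time; "joint_pos": joint angles; "qd": joint speeds; "joint_efforts": joint torques, N m; "eef_pos": TCP position; "tcp_rot": TCP orientation; "ft_force": force on the tool from outside, world axes, zero at the start; "wrist_torque": the same for the moment, N m; "opening": opening from 0.0 (shut) to 1.0 (fully open); "grip_force": force on a finger pad.
Only numpy, scipy, OpenCV 4.12 (cv2) and the standard library are available. Lean on these libraries where they do the work, as an engineer would, in place of code of your own. Each camera call takes 0.05 s, during which the arm holds its last target. There are 200 camera calls.

## Working session

There is one attempt and no reset: what is moved stays moved. The work goes in short steps, Python scripts to look and compute and a tool call to move; the robot and the scene stay as the last step left them, time stands still between calls to the robot, and variables do not carry over. Pictures are saved under pics/ and viewed, at most 10 in all, crops included, and the job is handed in when it is done.

```bash
ls; mkdir -p pics; python3 - <<'E'
from rig import ctrl, vision, order
import cv2,pickle
d={}
for n in("side","top"):
    s=vision.snapshot(n);d[n]=s;cv2.imwrite(f"pics/{n}0.png",s["frame"][:,:,::-1]);print(n,s["K"].round(1).tolist(),s["k1"],s["world_to_cam"].round(3).tolist())
pickle.dump(d,open("s0.pkl","wb"));print(ctrl.sense())
E
```

```text
pics
rig.py
side [[432.5, 0.0, 280.8], [0.0, 432.5, 207.3], [0.0, 0.0, 1.0]] -0.08580611109562908 [[0.99, -0.139, -0.001, -0.558], [0.075, 0.526, 0.847, -0.096], [-0.117, -0.839, 0.531, -1.065], [0.0, 0.0, 0.0, 1.0]]
top [[396.0, 0.0, 280.3], [0.0, 396.0, 203.5], [0.0, 0.0, 1.0]] 0.027954902441867706 [[-0.013, -1.0, -0.021, -0.021], [0.995, -0.015, 0.097, -0.576], [-0.097, -0.02, 0.995, -1.045], [0.0, 0.0, 0.0, 1.0]]
{'time': 0.1, 'joint_pos': array([-1.12798188e+00,  2.38750564e-01, -1.41664494e-02,  1.31918351e+00,
       -1.64767498e-05,  1.57077287e+00]), 'qd': array([-0.00201164, -0.00290829,  0.00243874, -0.00085353,  0.00348901,
       -0.0008008 ]), 'joint_efforts': array([ 2.86910772e-04, -5.39721859e+01,  3.46996701e+01,  1.34645155e-02,
       -9.48885855e-06, -1.52382188e-05]), 'eef_pos': array([ 0.22479367, -0.47403671,  0.23072764]), 'tcp_rot': array([ 9.75586601e-01,  2.19614114e-01, -1.51231833e-04, -6.34370341e-04]), 'ft_force': array([-0.36522337,  0.06466084, -0.65081756]), 'wrist_torque': array([0.01889742, 0.03057274, 0.04909249]), 'grip_force': 0.0, 'opening': 0.9976052032373368}
```

View pics/side0.png

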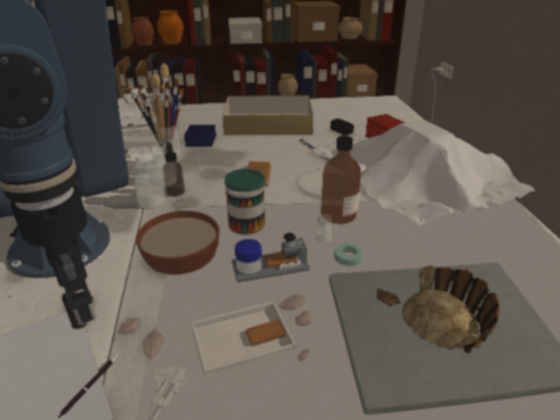

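View pics/top0.png

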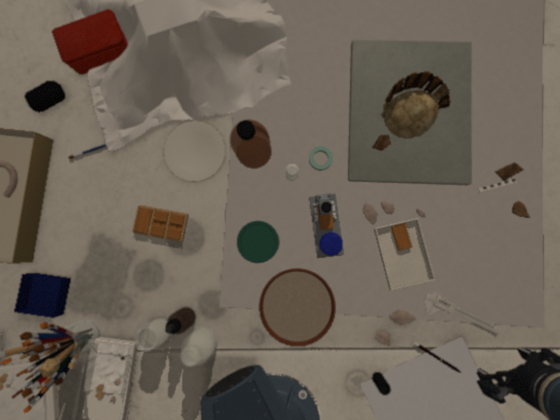

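The top view shows the stamp at about (326,225) with the blue jar at (331,243), the tray at (404,254), the rack at (161,223), the green can at (258,242), the small bottle at (292,171) and the tape at (320,158). I'll enlarge these areas.

```bash
cat > h.py <<'E'
import numpy as np,cv2
def dist(s): return np.array([s["k1"],0,0,0,0.])
F=np.diag([1,-1,-1.])
def ray(s,uv):
    uv=np.asarray(uv,float).reshape(-1,1,2)
    n=cv2.undistortPoints(uv,s["K"],dist(s))[:,0]
    d=np.c_[n,np.ones(len(n))]@F
    R=s["world_to_cam"][:3,:3];t=s["world_to_cam"][:3,3]
    return -R.T@t,d@R
def onz(s,uv,z):
    c,d=ray(s,uv);z=np.asarray(z,float)
    return c+d*((z-c[2])/d[:,2])[:,None]
def two(a,ua,b,ub):
    c1,d1=ray(a,ua);c2,d2=ray(b,ub);d1=d1[0];d2=d2[0]
    A=np.c_[d1,-d2];x=np.linalg.lstsq(A,c2-c1,rcond=None)[0]
    p=c1+d1*x[0];q=c2+d2*x[1];return (p+q)/2,np.linalg.norm(p-q)
def pix(s,P):
    R=s["world_to_cam"][:3,:3];t=s["world_to_cam"][:3,3]
    c=(np.atleast_2d(P)@R.T+t)@F
    return cv2.projectPoints(c,np.zeros(3),np.zeros(3),s["K"],dist(s))[0][:,0]
def crop(s,x0,y0,w,h,k,gain=1.6):
    im=s["frame"][y0:y0+h,x0:x0+w,::-1]
    return cv2.resize(np.clip(im*gain,0,255).astype(np.uint8),None,fx=k,fy=k,interpolation=cv2.INTER_CUBIC)
E
python3 - <<'E'
from h import *
import pickle
d=pickle.load(open("s0.pkl","rb"));t=d["top"];s=d["side"]
a=crop(t,295,185,66,90,6);b=crop(t,127,198,66,40,6);c=crop(s,228,225,66,50,6)
cv2.imwrite("pics/c1.png",np.hstack([a,np.vstack([b,c])]))
cv2.imwrite("pics/c2.png",np.hstack([crop(t,365,205,80,90,5),crop(s,185,300,120,70,3.333).copy()[:450].__class__(0) if 0 else cv2.copyMakeBorder(crop(s,188,300,130,70,3),0,240,0,0,cv2.BORDER_CONSTANT)]))
E
```

```text
(no output)
```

View pics/c1.png

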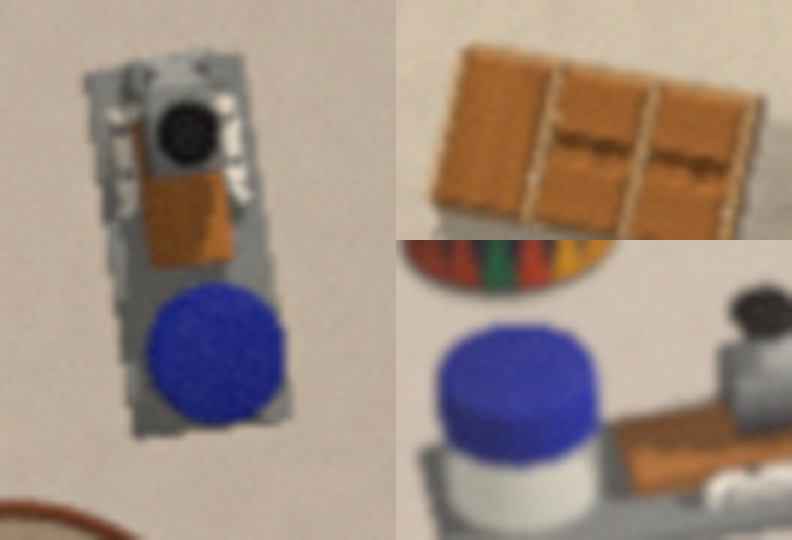

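View pics/c2.png

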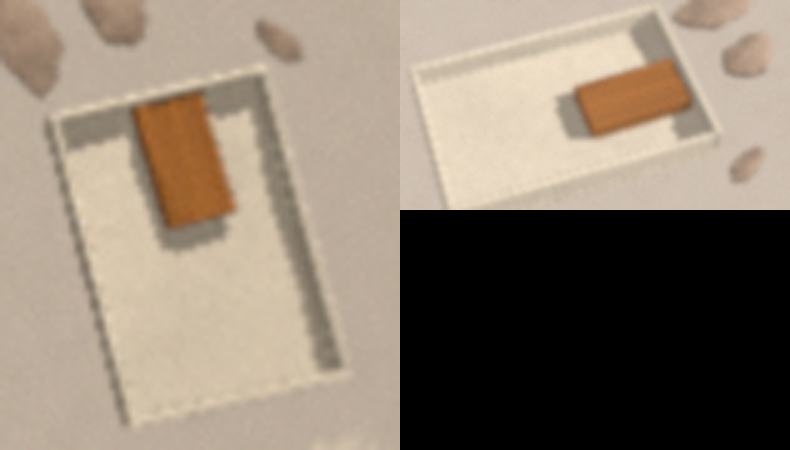

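The crops show the plain base in the leftmost bay of the rack (top view), with a grooved base in each of the other two bays. The dry base sticks out of the stamp's nest in front of the knob, and the blue jar stands on the front of the bed. The near (-x) half of the tray is empty. Next I'll turn these pixels into positions.

```bash
python3 - <<'E'
from h import *
import pickle
d=pickle.load(open("s0.pkl","rb"));t=d["top"];s=d["side"]
def C(pts,x0,y0,k): return (np.array(pts,float)+.5)/k-.5+[x0,y0]
def show(n,uv,z):
    P=onz(t,uv,z);L=np.linalg.norm(P-np.roll(P,-1,0),axis=1)
    a=np.degrees(np.arctan2(*(P[0]+P[1]-P[2]-P[3])[[1,0]]))
    print(n,P[:,:2].round(4).tolist(),"sides",L.round(4),"ctr",P.mean(0).round(4),"yaw of x",a.round(2))
# order TL,TR,BR,BL
show("stamp",C([(85,72),(242,53),(292,418),(135,437)],295,185,6),.014)
show("plain",C([(470,48),(553,66),(523,218),(435,202)],127-66,198,6),.020)
show("rack(z.008..018)",C([(466,46),(764,97),(735,260),(432,204)],127-66,198,6),.016)
show("tray",C([(50,117),(266,67),(346,374),(127,424)],365,205,5),.020)
show("traybase",C([(135,107),(202,94),(234,210),(168,227)],365,205,5),.016)
def mask(S,lo,hi,box):
    h=cv2.cvtColor(S["frame"],cv2.COLOR_RGB2HSV);m=cv2.inRange(h,np.array(lo),np.array(hi))
    k=np.zeros_like(m);x0,y0,x1,y1=box;k[y0:y1,x0:x1]=m[y0:y1,x0:x1];return k
def cen(m):
    c=max(cv2.findContours(m,0,2)[0],key=cv2.contourArea);return cv2.minEnclosingCircle(c),cv2.moments(m)
(kc,kr),M=cen(mask(t,(0,0,0),(180,255,45),(315,195,340,218)));ku=(M["m10"]/M["m00"],M["m01"]/M["m00"])
print("knob",onz(t,[ku,kc],.086).round(4).tolist(),kr)
(jc,jr),M=cen(mask(t,(105,120,30),(130,255,255),(310,228,350,262)));ju=(M["m10"]/M["m00"],M["m01"]/M["m00"])
print("jar",onz(t,[ju,jc],.073).round(4).tolist(),jr, np.linalg.norm(onz(t,[jc],.073)-onz(t,[(jc[0]+jr,jc[1])],.073)))
m=mask(s,(105,120,30),(130,255,255),(230,235,270,275));c=max(cv2.findContours(m,0,2)[0],key=cv2.contourArea);x,y,w,h=cv2.boundingRect(c);print("side jar bbox",x,y,w,h)
P=onz(t,[ju],.073)[0];print("proj of jar top into side",pix(s,P))
# side knob
m=mask(s,(0,0,0),(180,255,50),(282,228,298,248));print("side knob",np.argwhere(m).mean(0)[::-1])
print("proj knob",pix(s,onz(t,[ku],.086)))
for n,uv in dict(spot=(475,255),spot2=(460,290),tape=(320,158),can=(258,242),sh=(421,212)).items(): print(n,onz(t,[uv],0).round(3))
E
```

```bash
cat >> h.py <<'E'
from scipy.spatial.transform import Rotation as Rn
def down(yaw,lean=0):
    "tool down, tool x at world yaw (deg); lean (deg): body tips back toward -tool x"
    R=np.array([[1,0,0],[0,-1,0],[0,0,-1.]])
    return Rn.from_euler("z",yaw,degrees=True)*Rn.from_euler("y",-lean,degrees=True)*Rn.from_matrix(R)
def plan(*tg):
    "each target (x,y,z,yaw,lean): turn first (rotvec in tool), then shift (tool axes after turn)"
    from rig import ctrl, vision, order
    s=ctrl.sense();p=np.array(s["eef_pos"]);R=Rn.from_quat(s["tcp_rot"])
    print("t",round(s["time"],2),"at",p.round(4),"F",s["ft_force"].round(1),"open",round(s["opening"],3),"grip",s["grip_force"])
    for g in tg:
        T=down(*g[3:]);rv=(R.inv()*T).as_rotvec();d=T.inv().apply(np.array(g[:3])-p)
        print(g,"rot",rv.round(3),"then",d.round(4),"len",np.linalg.norm(d).round(3));p=np.array(g[:3]);R=T
E
python3 -c "
from h import *
plan((.4668,-.1575,.15,6.4),(.4668,-.1575,.040,6.4))"
```

```text
t 0.1 at [ 0.2248 -0.474   0.2307] F [-0.4  0.1 -0.7] open 0.998 grip 0.0
(0.4668, -0.1575, 0.15, 6.4) rot [-0.001  0.     0.331] then [ 0.2758 -0.2876  0.0807] len 0.407
(0.4668, -0.1575, 0.04, 6.4) rot [0. 0. 0.] then [0.   0.   0.11] len 0.11
```

The manual's scale: shifts go in shares of 50 mm and turns go in shares of 4 rad. Converting my numbers, -0.032 m is -0.64, 0.009 m is 0.18, 0.11 rad / 4 = 0.0275.

Emit:
tcp_steps(
  ticks=[
    {"turn_vec":[0, 0, 0.0275]},
    {"turn_vec":[0, 0, 0.0275]},
    {"turn_vec":[0, 0, 0.0275]},
    {"pos":[0.62, -0.64, 0.18]},
    {"pos":[0.62, -0.64, 0.18]},
    {"pos":[0.62, -0.64, 0.18]},
    {"pos":[0.62, -0.64, 0.18]},
    {"pos":[0.62, -0.64, 0.18]},
    {"pos":[0.62, -0.64, 0.18]},
    {"pos":[0.62, -0.64, 0.18]},
    {"pos":[0.62, -0.64, 0.18]},
    {"pos":[0.56, -0.64, 0.18]},
  ],
  finger_gap=1.0,
)

```text
time: 1.3
eef_pos: [0.4677, -0.1554, 0.1498]
tcp_rot: [0.998, 0.056, 0.0, -0.0]
ft_force: [0.0, -0.7, -0.5]
opening: 0.997
grip_force: 0.0
```

```bash
python3 -c "
from h import *
plan((.4668,-.1575,.15,6.4),(.4668,-.1575,.040,6.4))"
```

```text
t 1.3 at [ 0.4677 -0.1554  0.1498] F [ 0.  -0.7 -0.5] open 0.997 grip 0.0
(0.4668, -0.1575, 0.15, 6.4) rot [-0.    -0.     0.001] then [-0.0011  0.002  -0.0002] len 0.002
(0.4668, -0.1575, 0.04, 6.4) rot [0. 0. 0.] then [0.   0.   0.11] len 0.11
```

In the tool's units: 0.03 m is 0.6, 0.02 m is 0.4.

Emit:
tcp_steps(
  ticks=[
    {},
    {"pos":[0, 0.02, 0.6]},
    {"pos":[0, 0, 0.6]},
    {"pos":[0, 0, 0.6]},
    {"pos":[0, 0, 0.4]},
    {},
  ],
)

```text
time: 1.9
eef_pos: [0.4645, -0.1578, 0.0379]
tcp_rot: [0.998, 0.056, -0.002, -0.001]
ft_force: [-0.3, 0.4, 0.5]
opening: 1.0
grip_force: 0.0
```

Emit:
tcp_steps(
  ticks=[
    {},
    {},
    {},
    {},
    {},
    {},
    {},
  ],
  finger_gap=0.4,
)

```text
time: 2.6
eef_pos: [0.4678, -0.1585, 0.0419]
tcp_rot: [0.998, 0.056, 0.001, 0.001]
ft_force: [-1.4, -0.2, 5.8]
opening: 0.694
grip_force: 64.4
```

In the tool's units: -0.03 m is -0.6, -0.02 m is -0.4.

Emit:
tcp_steps(
  ticks=[
    {"pos":[0, 0, -0.4]},
    {"pos":[0, 0, -0.6]},
    {"pos":[0, 0, -0.6]},
    {},
  ],
)

```text
time: 3.0
eef_pos: [0.4694, -0.159, 0.1248]
tcp_rot: [0.998, 0.056, 0.004, 0.001]
ft_force: [0.6, 0.3, -0.8]
opening: 0.695
grip_force: 64.6
```

```bash
python3 -c "
from h import *
plan((.42,-.50,.122,6.4),(.42,-.50,.0285,6.4))"
```

```text
t 3.0 at [ 0.4694 -0.159   0.1248] F [ 0.6  0.3 -0.8] open 0.695 grip 64.63046550750732
(0.42, -0.5, 0.122, 6.4) rot [ 0.003 -0.007  0.001] then [-0.0871  0.3334  0.0028] len 0.345
(0.42, -0.5, 0.0285, 6.4) rot [0. 0. 0.] then [0.     0.     0.0935] len 0.094
```

In the tool's units: 0.042 m is 0.84, 0.04 m is 0.8.

Emit:
tcp_steps(
  ticks=[
    {"pos":[-0.22, 0.84, 0]},
    {"pos":[-0.22, 0.84, 0]},
    {"pos":[-0.22, 0.84, 0]},
    {"pos":[-0.22, 0.84, 0]},
    {"pos":[-0.22, 0.84, 0]},
    {"pos":[-0.22, 0.84, 0]},
    {"pos":[-0.22, 0.84, 0]},
    {"pos":[-0.22, 0.8, 0]},
    {"pos":[0, 0, 0.4]},
    {"pos":[0, 0, 0.4]},
    {"pos":[0, 0, 0.4]},
    {},
  ],
)

```text
time: 4.2
eef_pos: [0.4156, -0.4985, 0.0574]
tcp_rot: [0.998, 0.056, -0.001, -0.002]
ft_force: [-0.6, 0.2, -0.0]
opening: 0.696
grip_force: 64.8
```

```bash
python3 -c "
from h import *
plan((.42,-.50,.028,6.4))"
```

```text
t 4.2 at [ 0.4156 -0.4985  0.0574] F [-0.6  0.2 -0. ] open 0.696 grip 64.8121440410614
(0.42, -0.5, 0.028, 6.4) rot [-0.004  0.003  0.001] then [0.0042 0.0019 0.0294] len 0.03
```

In the tool's units: 0.01 m is 0.2, 0.005 m is 0.1.

Emit:
tcp_steps(
  ticks=[
    {"pos":[0, 0, 0.2]},
    {"pos":[0, 0, 0.2]},
    {"pos":[0, 0, 0.1]},
    {"pos":[0, 0, 0.04]},
    {"pos":[0, 0, 0.04]},
    {},
  ],
)

```text
time: 4.8
eef_pos: [0.4171, -0.4999, 0.0313]
tcp_rot: [0.998, 0.056, 0.0, 0.0]
ft_force: [0.0, 0.4, -0.4]
opening: 0.69
grip_force: 64.8
```

```bash
python3 -c "
from h import *
plan((.42,-.50,.028,6.4))"
```

```text
t 4.8 at [ 0.4171 -0.4999  0.0313] F [ 0.   0.4 -0.4] open 0.69 grip 64.81161832809448
(0.42, -0.5, 0.028, 6.4) rot [ 0.    -0.     0.001] then [0.0029 0.0004 0.0033] len 0.004
```

In the tool's units: 0.0015 m is 0.03.

Emit:
tcp_steps(
  ticks=[
    {"pos":[0, 0, 0.03]},
    {"pos":[0, 0, 0.03]},
    {},
  ],
)

```text
time: 5.1
eef_pos: [0.417, -0.4998, 0.0282]
tcp_rot: [0.998, 0.056, -0.0, -0.0]
ft_force: [0.1, 0.1, -0.6]
opening: 0.694
grip_force: 64.8
```

Emit:
tcp_steps(
  ticks=[
    {},
    {},
    {},
    {},
    {},
    {"pos":[0, 0, -0.4]},
    {"pos":[0, 0, -0.6]},
    {"pos":[0, 0, -0.8]},
    {"pos":[0, 0, -0.8]},
    {},
  ],
  finger_gap=1.0,
)

```text
time: 6.1
eef_pos: [0.4188, -0.502, 0.1644]
tcp_rot: [0.998, 0.056, 0.003, 0.004]
ft_force: [-0.5, -0.6, 0.5]
opening: 1.0
grip_force: 0.0
```

```bash
python3 - <<'E'
from h import *
from rig import ctrl, vision, order
import pickle
d={}
for n in("side","top"): d[n]=vision.snapshot(n)
pickle.dump(d,open("s1.pkl","wb"))
cv2.imwrite("pics/d1.png",np.hstack([crop(d["top"],300,180,66,90,6),crop(d["side"],180,200,80,108,5)]))
cv2.imwrite("pics/d2.png",d["top"]["frame"][:,:,::-1])
# dry base: lean 20, grip 24 mm ahead of nest centre i.e. stamp x +1
c=np.array([.516,-.1523]);a=np.radians(6.4);u=np.array([np.cos(a),np.sin(a)])
c=np.array([.5152,-.1512]) 
g=c+u*.000
plan((*g,.12,6.4,20),(*g,.013,6.4,20))
E
```

```text
t 6.2 at [ 0.4174 -0.5003  0.1593] F [-1.1 -0.6 -1.3] open 0.999 grip 0.0
(np.float64(0.5152), np.float64(-0.1512), 0.12, 6.4, 20) rot [0.002 0.348 0.001] then [ 0.1145 -0.336   0.0835] len 0.365
(np.float64(0.5152), np.float64(-0.1512), 0.013, 6.4, 20) rot [0. 0. 0.] then [-0.0366  0.      0.1005] len 0.107
```

View pics/d1.png

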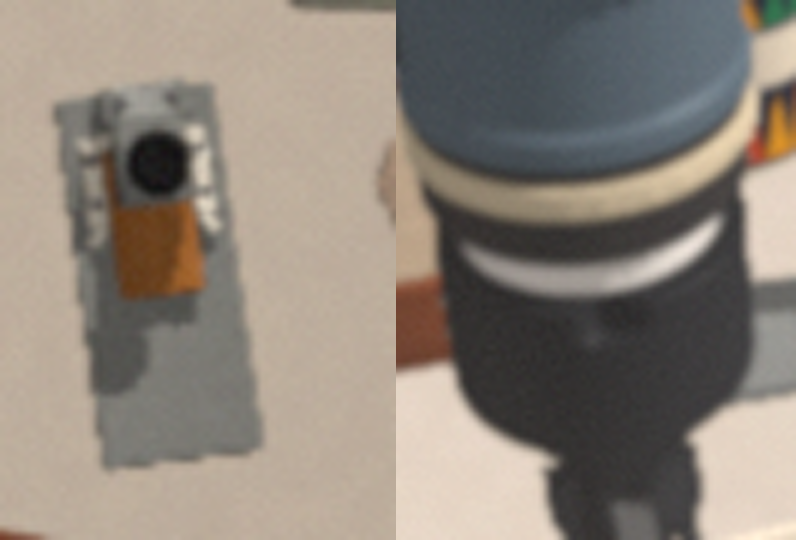

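The stamp bed is now clear: its front corners are at crop (104,467) and (262,448), and the base's front corners at (120,298) and (205,290). The arm hides the jar in the side view.

```bash
python3 - <<'E'
from h import *
import pickle
d=pickle.load(open("s1.pkl","rb"));t=d["top"]
C=lambda p:(np.array(p,float)+.5)/6-.5+[300,180]
P=onz(t,C([(55,103),(212,85),(262,448),(104,467)]),.014);print("stamp",P.round(4).tolist(),P.mean(0).round(4),np.degrees(np.arctan2(*(P[0]+P[1]-P[2]-P[3])[[1,0]])))
Q=onz(t,C([(120,298),(205,290)]),.026);print("base front",Q.round(4).tolist(),Q.mean(0).round(4),np.linalg.norm(Q[0]-Q[1]), np.degrees(np.arctan2(*(Q[0]-Q[1])[[1,0]]))-90)
a=np.radians(6.4);u=np.array([np.cos(a),np.sin(a)]);v=np.array([-u[1],u[0]])
for c in(P.mean(0)[:2],np.array([.5152,-.1512])): print("front in stamp (expect -9,0)",((Q.mean(0)[:2]-c)@u*1e3).round(1),((Q.mean(0)[:2]-c)@v*1e3).round(1))
h=cv2.cvtColor(t["frame"],cv2.COLOR_RGB2HSV);m=cv2.inRange(h,(105,120,30),(130,255,255));m[:, :380]=0
print("blue right px",np.argwhere(m).mean(0)[::-1] if m.any() else None, m.sum()//255)
E
```

```text
stamp [[0.5946, -0.1071, 0.014], [0.6018, -0.1789, 0.014], [0.4371, -0.1969, 0.014], [0.4294, -0.1258, 0.014]] [ 0.5157 -0.1522  0.014 ] 6.360721599740069
base front [[0.5049, -0.1338, 0.026], [0.5079, -0.1719, 0.026]] [ 0.5064 -0.1529  0.026 ] 0.03817777270817661 4.63012245212461
front in stamp (expect -9,0) -9.3 0.4
front in stamp (expect -9,0) -8.9 -0.7
blue right px [461.8005618  260.47191011] 356
```

```bash
python3 -c "
from h import *
plan((.5145,-.1519,.12,6.4,12),(.5145,-.1519,.014,6.4,12))"
```

```text
t 6.2 at [ 0.4174 -0.5003  0.1593] F [-1.1 -0.6 -1.3] open 0.999 grip 0.0
(0.5145, -0.1519, 0.12, 6.4, 12) rot [0.002 0.208 0.001] then [ 0.1242 -0.3354  0.0665] len 0.364
(0.5145, -0.1519, 0.014, 6.4, 12) rot [0. 0. 0.] then [-0.022  -0.      0.1037] len 0.106
```

In the tool's units: -0.042 m is -0.84, 0.0155 m is 0.31, 0.104 rad / 4 = 0.026.

Emit:
tcp_steps(
  ticks=[
    {"turn_vec":[0, 0.026, 0]},
    {"turn_vec":[0, 0.026, 0]},
    {"pos":[0.31, -0.84, 0.16]},
    {"pos":[0.31, -0.84, 0.16]},
    {"pos":[0.31, -0.84, 0.16]},
    {"pos":[0.31, -0.84, 0.16]},
    {"pos":[0.31, -0.84, 0.16]},
    {"pos":[0.31, -0.84, 0.16]},
    {"pos":[0.31, -0.84, 0.16]},
    {"pos":[0.31, -0.84, 0.16]},
    {},
    {},
  ],
)

```text
time: 7.4
eef_pos: [0.5122, -0.1494, 0.1199]
tcp_rot: [0.993, 0.057, 0.102, -0.006]
ft_force: [0.3, -0.4, -0.7]
opening: 0.999
grip_force: 0.0
```

```bash
python3 - <<'E'
from h import *
from rig import ctrl, vision, order
s=vision.snapshot("top");h=cv2.cvtColor(s["frame"],cv2.COLOR_RGB2HSV);m=cv2.inRange(h,(105,120,30),(130,255,255));m[:, :380]=0
print("jar px",np.argwhere(m).mean(0)[::-1],m.sum()//255,onz(s,[np.argwhere(m).mean(0)[::-1]],.059))
plan((.5145,-.1519,.014,6.4,12))
E
```

```text
jar px [463.33563218 261.46896552] 435 [[ 0.41729715 -0.49483312  0.059     ]]
t 7.45 at [ 0.5123 -0.1505  0.1203] F [-0.4 -0.2 -0.4] open 1.002 grip 0.0
(0.5145, -0.1519, 0.014, 6.4, 12) rot [-0.001  0.003  0.002] then [-0.0201  0.0016  0.1044] len 0.106
```

In the tool's units: 0.025 m is 0.5, 0.02 m is 0.4.

Emit:
tcp_steps(
  ticks=[
    {"pos":[-0.08, 0, 0.5]},
    {"pos":[-0.1, 0, 0.5]},
    {"pos":[-0.1, 0, 0.5]},
    {"pos":[-0.08, 0, 0.4]},
    {"pos":[-0.02, 0.02, 0.12]},
    {},
    {},
  ],
)

```text
time: 8.15
eef_pos: [0.5156, -0.1525, 0.0192]
tcp_rot: [0.993, 0.055, 0.104, -0.006]
ft_force: [-0.2, 0.5, -0.4]
opening: 0.998
grip_force: 0.0
```

```bash
python3 -c "
from h import *
plan((.5145,-.1519,.014,6.4,12))"
```

```text
t 8.15 at [ 0.5156 -0.1525  0.0192] F [-0.2  0.5 -0.4] open 0.998 grip 0.0
(0.5145, -0.1519, 0.014, 6.4, 12) rot [ 0.     0.001 -0.   ] then [-0.0021 -0.0007  0.0049] len 0.005
```

In the tool's units: 0.0045 m is 0.09, -0.002 m is -0.04.

Emit:
tcp_steps(
  ticks=[
    {"pos":[-0.04, -0.014, 0.09]},
    {},
  ],
)

```text
time: 8.35
eef_pos: [0.5141, -0.1511, 0.014]
tcp_rot: [0.993, 0.056, 0.104, -0.006]
ft_force: [0.6, 0.2, -0.1]
opening: 0.996
grip_force: 0.0
```

Emit:
tcp_steps(
  ticks=[
    {},
    {},
    {},
    {},
    {},
    {},
    {},
    {},
    {},
  ],
  finger_gap=0.3,
)

```text
time: 9.25
eef_pos: [0.5145, -0.1511, 0.0145]
tcp_rot: [0.993, 0.056, 0.104, -0.006]
ft_force: [-2.8, 0.2, 9.8]
opening: 0.421
grip_force: 62.0
```

```bash
python3 - <<'E'
from h import *
from rig import ctrl, vision, order
s=vision.snapshot("side")
cv2.imwrite("pics/e1.png",crop(s,225,205,100,75,6))
plan((.5145,-.1519,.014,6.4,12))
E
```

```text
t 9.3 at [ 0.5145 -0.1511  0.0145] F [-3.   1.1  8.8] open 0.424 grip 61.9509182497859
(0.5145, -0.1519, 0.014, 6.4, 12) rot [0.    0.    0.001] then [-0.0002  0.0008  0.0004] len 0.001
```

View pics/e1.png

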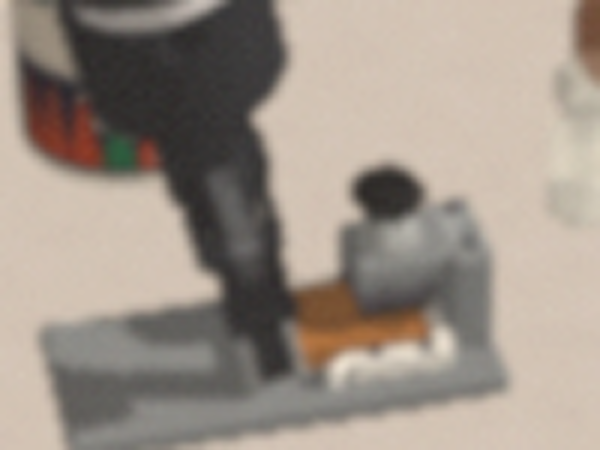

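The gripper holds the dry base: fingers at crop (260,350), base front at about (295,330), knob up and clear. Now I'll draw the base straight out, with about 1 mm of lift.

In the tool's units: -0.0147 m is -0.294, -0.0098 m is -0.196.

Emit:
tcp_steps(
  ticks=[
    {"pos":[0, 0, -0.02]},
    {"pos":[-0.196, 0, -0.04]},
    {"pos":[-0.196, 0, -0.04]},
    {"pos":[-0.294, 0, -0.06]},
    {"pos":[-0.294, 0, -0.06]},
    {"pos":[-0.294, 0, -0.06]},
    {"pos":[-0.294, 0, -0.06]},
    {},
  ],
)

```text
time: 10.1
eef_pos: [0.4314, -0.1602, 0.0143]
tcp_rot: [0.993, 0.055, 0.103, -0.006]
ft_force: [-8.3, -0.1, 19.3]
opening: 0.419
grip_force: 62.1
```

```bash
python3 - <<'E'
from h import *
from rig import ctrl, vision, order
a=np.radians(11.84)
# base centre from TCP: 25+34-... grip point about stamp -2, base centre stamp 25 -> 27 mm ahead
plan((.44,-.155,.10,6.4,12))
E
```

```text
t 10.1 at [ 0.4314 -0.1602  0.0143] F [-8.3 -0.1 19.3] open 0.419 grip 62.08885431289673
(0.44, -0.155, 0.1, 6.4, 12) rot [-0.     0.003 -0.   ] then [ 0.0267 -0.0042 -0.082 ] len 0.086
```

In the tool's units: -0.03 m is -0.6, -0.015 m is -0.3.

Emit:
tcp_steps(
  ticks=[
    {"pos":[0.06, 0, -0.3]},
    {"pos":[0.12, 0, -0.6]},
    {"pos":[0.12, 0, -0.6]},
    {"pos":[0.12, 0, -0.6]},
    {},
  ],
)

```text
time: 10.6
eef_pos: [0.4336, -0.161, 0.1242]
tcp_rot: [0.993, 0.056, 0.105, -0.005]
ft_force: [-0.1, -0.8, -1.7]
opening: 0.421
grip_force: 60.2
```

```bash
python3 - <<'E'
from h import *
from rig import ctrl, vision, order
print(ctrl.sense()["joint_pos"].round(2))
s=vision.snapshot("top");t=s
h=cv2.cvtColor(s["frame"],cv2.COLOR_RGB2HSV);
cv2.imwrite("pics/f1.png",np.hstack([crop(s,290,185,70,80,5),crop(vision.snapshot("side"),200,190,80,80,5)]))
for yaw in(101.8,-78.2):
    a=np.radians(yaw);g=np.array([.3967,-.3659])-.027*np.array([np.cos(a),np.sin(a)])
    plan((*g,.10,yaw,12),(*g,.010,yaw,12))
E
```

```text
[-0.43  0.07 -0.54  0.78  0.11  2.61]
t 10.7 at [ 0.4321 -0.1602  0.121 ] F [-0.6  0.9 -1.7] open 0.421 grip 60.18169641494751
(np.float64(0.40222139339972834), np.float64(-0.3923294194965655), 0.1, 101.8, 12) rot [ 0.344  0.002 -1.628] then [-0.2207 -0.0767 -0.0255] len 0.235
(np.float64(0.40222139339972834), np.float64(-0.3923294194965655), 0.01, 101.8, 12) rot [0. 0. 0.] then [-0.0187  0.      0.088 ] len 0.09
t 10.7 at [ 0.4321 -0.1602  0.121 ] F [-0.6  0.9 -1.7] open 0.421 grip 60.18169641494751
(np.float64(0.39117860660027165), np.float64(-0.3394705805034345), 0.1, -78.2, 12) rot [-0.306  0.002  1.445] then [0.1591 0.0767 0.0553] len 0.185
(np.float64(0.39117860660027165), np.float64(-0.3394705805034345), 0.01, -78.2, 12) rot [0. 0. 0.] then [-0.0187  0.      0.088 ] len 0.09
```

View pics/f1.png

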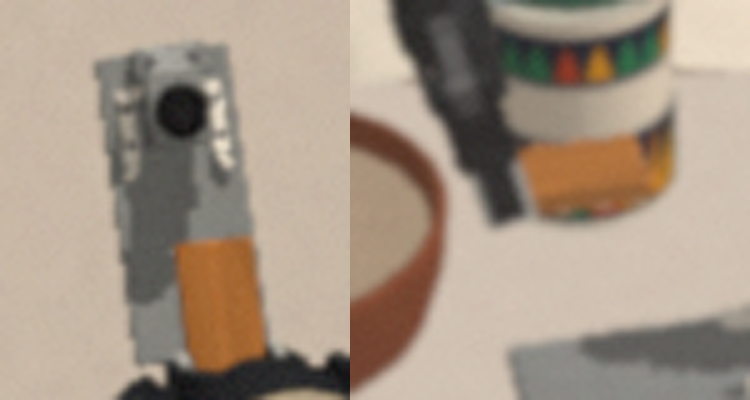

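The dry base is in hand, level, and clear of the bed, and the nest is empty. Next I'll turn it to lie across the tray.

In the tool's units: -0.1357 rad / 4 = -0.0339.

Emit:
tcp_steps(
  ticks=[
    {"turn_vec":[0.0072, 0, -0.0339]},
    {"turn_vec":[0.0072, 0, -0.0339]},
    {"turn_vec":[0.0072, 0, -0.0339]},
    {"turn_vec":[0.0072, 0, -0.0339]},
    {"turn_vec":[0.0072, 0, -0.0339]},
    {"turn_vec":[0.0072, 0, -0.0339]},
    {"turn_vec":[0.0072, 0, -0.0339]},
    {"turn_vec":[0.0072, 0, -0.0339]},
    {"turn_vec":[0.0072, 0, -0.0339]},
    {"turn_vec":[0.0072, 0, -0.0339]},
    {"turn_vec":[0.0072, 0, -0.0339]},
    {"turn_vec":[0.0072, 0, -0.0339]},
  ],
)

```text
time: 11.9
eef_pos: [0.4316, -0.1598, 0.1193]
tcp_rot: [0.625, 0.773, 0.065, -0.083]
ft_force: [-0.3, 0.1, -0.4]
opening: 0.426
grip_force: 60.2
```

```bash
python3 -c "
from h import *
plan((.4022,-.3923,.06,101.8,12),(.4022,-.3923,.005,101.8,12))"
```

```text
t 11.9 at [ 0.4316 -0.1598  0.1193] F [-0.3  0.1 -0.4] open 0.426 grip 60.180004835128784
(0.4022, -0.3923, 0.06, 101.8, 12) rot [-0.005 -0.002  0.005] then [-0.2291 -0.0763  0.012 ] len 0.242
(0.4022, -0.3923, 0.005, 101.8, 12) rot [0. 0. 0.] then [-0.0114  0.      0.0538] len 0.055
```

In the tool's units: -0.038 m is -0.76, -0.0127 m is -0.254, -0.004 rad / 4 = -0.001.

Emit:
tcp_steps(
  ticks=[
    {"pos":[-0.76, -0.254, 0.04]},
    {"pos":[-0.76, -0.254, 0.04]},
    {"pos":[-0.76, -0.254, 0.04]},
    {"pos":[-0.76, -0.254, 0.04]},
    {"pos":[-0.76, -0.254, 0.04]},
    {"pos":[-0.76, -0.254, 0.04]},
    {"turn_vec":[-0.001, -0.0005, 0.001]},
    {},
  ],
)

```text
time: 12.7
eef_pos: [0.4021, -0.3911, 0.06]
tcp_rot: [0.63, 0.77, 0.067, -0.081]
ft_force: [-0.6, 0.3, 0.2]
opening: 0.422
grip_force: 60.2
```

```bash
python3 -c "
from h import *
plan((.4022,-.3923,.02,101.8,12),(.4022,-.3923,.005,101.8,12))"
```

```text
t 12.7 at [ 0.4021 -0.3911  0.06  ] F [-0.6  0.3  0.2] open 0.422 grip 60.19274353981018
(0.4022, -0.3923, 0.02, 101.8, 12) rot [ 0.002 -0.001 -0.006] then [-0.0095 -0.0001  0.0389] len 0.04
(0.4022, -0.3923, 0.005, 101.8, 12) rot [0. 0. 0.] then [-0.0031  0.      0.0147] len 0.015
```

In the tool's units: 0.02 m is 0.4, 0.019 m is 0.38.

Emit:
tcp_steps(
  ticks=[
    {"pos":[-0.1, 0, 0.38]},
    {"pos":[-0.1, 0, 0.4]},
    {"pos":[-0.03, 0, 0.14]},
    {"pos":[-0.02, 0, 0.08]},
    {"pos":[0, 0, 0.04]},
    {},
  ],
)

```text
time: 13.3
eef_pos: [0.4046, -0.393, 0.0093]
tcp_rot: [0.629, 0.771, 0.066, -0.079]
ft_force: [0.2, 0.3, -0.9]
opening: 0.422
grip_force: 60.2
```

```bash
python3 -c "
from h import *
plan((.4022,-.3923,.005,101.8,12))"
```

```text
t 13.3 at [ 0.4046 -0.393   0.0093] F [ 0.2  0.3 -0.9] open 0.422 grip 60.18808364868164
(0.4022, -0.3923, 0.005, 101.8, 12) rot [ 0.004  0.003 -0.003] then [ 0.0002 -0.0022  0.0044] len 0.005
```

In the tool's units: 0.0022 m is 0.044, 0.002 m is 0.04.

Emit:
tcp_steps(
  ticks=[
    {"pos":[0, -0.02, 0.04]},
    {"pos":[0, -0.02, 0.044]},
    {},
  ],
)

```text
time: 13.6
eef_pos: [0.4022, -0.3929, 0.0049]
tcp_rot: [0.629, 0.771, 0.066, -0.079]
ft_force: [-0.1, -0.4, -0.1]
opening: 0.423
grip_force: 60.5
```

Emit:
tcp_steps(
  ticks=[
    {},
    {},
    {},
    {},
    {"pos":[0, 0, -0.4]},
    {"pos":[0, 0, -0.6]},
    {"pos":[0, 0, -0.8]},
    {"pos":[0, 0, -1]},
    {},
  ],
  finger_gap=0.65,
)

```text
time: 14.5
eef_pos: [0.4097, -0.424, 0.148]
tcp_rot: [0.629, 0.771, 0.065, -0.074]
ft_force: [1.5, 0.2, 0.3]
opening: 0.649
grip_force: 0.0
```

```bash
python3 - <<'E'
from h import *
plan((.537,.345,.24,79.8,0),(.537,.345,.08,79.8,0))
E
```

```text
t 14.5 at [ 0.4097 -0.424   0.148 ] F [1.5 0.2 0.3] open 0.649 grip 0.0
(0.537, 0.345, 0.24, 79.8, 0) rot [-0.03  -0.197  0.379] then [ 0.7794 -0.0109 -0.092 ] len 0.785
(0.537, 0.345, 0.08, 79.8, 0) rot [0. 0. 0.] then [0.   0.   0.16] len 0.16
```

In the tool's units: 0.043 m is 0.86, -0.03 m is -0.6, 0.126 rad / 4 = 0.0315.

Emit:
tcp_steps(
  ticks=[
    {"pos":[0, 0, -0.6], "turn_vec":[-0.0025, -0.0165, 0.0315]},
    {"pos":[0, 0, -0.6], "turn_vec":[-0.0025, -0.0165, 0.0315]},
    {"pos":[0, 0, -0.6], "turn_vec":[-0.0025, -0.0165, 0.0315]},
    {"pos":[0.86, -0.012, 0]},
    {"pos":[0.86, -0.012, 0]},
    {"pos":[0.86, -0.012, 0]},
    {"pos":[0.86, -0.012, 0]},
    {"pos":[0.86, -0.012, 0]},
    {"pos":[0.86, -0.012, 0]},
    {"pos":[0.86, -0.012, 0]},
    {"pos":[0.86, -0.012, 0]},
    {"pos":[0.86, -0.012, 0]},
  ],
  finger_gap=1.0,
)

```text
time: 15.7
eef_pos: [0.4722, -0.0497, 0.2329]
tcp_rot: [0.767, 0.642, -0.0, -0.004]
ft_force: [0.3, 0.2, -0.1]
opening: 1.001
grip_force: 0.0
```

```bash
python3 -c "
from h import *
plan((.537,.345,.24,79.8,0))"
```

```text
t 15.7 at [ 0.4722 -0.0497  0.2329] F [ 0.3  0.2 -0.1] open 1.001 grip 0.0
(0.537, 0.345, 0.24, 79.8, 0) rot [-0.007 -0.005  0.001] then [ 0.3999 -0.0061 -0.0071] len 0.4
```

In the tool's units: 0.043 m is 0.86, 0.01 m is 0.2, -0.006 rad / 4 = -0.0015.

Emit:
tcp_steps(
  ticks=[
    {"pos":[0.86, -0.012, -0.02]},
    {"pos":[0.86, -0.012, -0.02]},
    {"pos":[0.86, -0.012, -0.02]},
    {"pos":[0.86, -0.012, -0.02]},
    {"pos":[0.86, -0.012, -0.02]},
    {"pos":[0.86, -0.012, -0.02]},
    {"pos":[0.86, -0.012, -0.02]},
    {"pos":[0.86, -0.012, 0]},
    {"pos":[0.86, -0.012, 0]},
    {"pos":[0.2, 0, 0], "turn_vec":[-0.0015, -0.0013, 0]},
    {},
  ],
)

```text
time: 16.8
eef_pos: [0.5366, 0.3416, 0.241]
tcp_rot: [0.766, 0.643, -0.001, -0.001]
ft_force: [0.0, -0.6, 0.2]
opening: 0.999
grip_force: 0.0
```

```bash
python3 - <<'E'
from h import *
from rig import ctrl, vision, order
d={n:vision.snapshot(n) for n in("top","side")}
cv2.imwrite("pics/g1.png",np.hstack([crop(d["top"],365,205,110,80,4),crop(d["side"],188,300,110,80,3.2)[:,:].copy() if 0 else crop(d["side"],180,295,90,80,4)]))
plan((.537,.345,.05,79.8,0),(.537,.345,.0,79.8,0))
E
```

```text
t 16.9 at [0.5366 0.3394 0.2417] F [-0.1 -0.1  1.1] open 1.001 grip 0.0
(0.537, 0.345, 0.05, 79.8, 0) rot [-0.002  0.001  0.001] then [ 0.0056 -0.0006  0.1917] len 0.192
(0.537, 0.345, 0.0, 79.8, 0) rot [0. 0. 0.] then [0.   0.   0.05] len 0.05
```

View pics/g1.png

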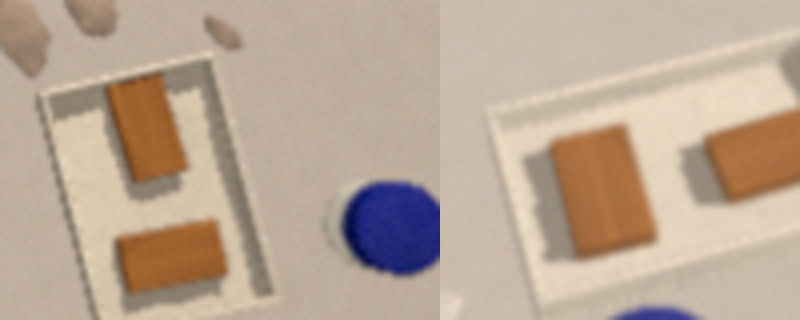

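Both bases lie flat in the tray, the dry one at crop (172,257), and the jar stands upright at (393,228). Next is the plain base.

The manual's scale: shifts go in shares of 50 mm and turns go in shares of 4 rad. Converting my numbers, 0.04 m is 0.8, 0.03 m is 0.6.

Emit:
tcp_steps(
  ticks=[
    {"pos":[0.11, -0.012, 0]},
    {"pos":[0, 0, 0.8]},
    {"pos":[0, 0, 0.8]},
    {"pos":[0, 0, 0.8]},
    {"pos":[0, 0, 0.8]},
    {"pos":[0, 0, 0.6]},
    {},
    {},
  ],
)

```text
time: 17.7
eef_pos: [0.5373, 0.3452, 0.0528]
tcp_rot: [0.767, 0.642, -0.0, -0.001]
ft_force: [0.5, 0.4, 0.2]
opening: 1.001
grip_force: 0.0
```

```bash
python3 - <<'E'
from h import *
plan((.537,.345,.003,79.8,0))
E
```

```text
t 17.7 at [0.5373 0.3452 0.0528] F [0.5 0.4 0.2] open 1.001 grip 0.0
(0.537, 0.345, 0.003, 79.8, 0) rot [-0.002 -0.     0.   ] then [-0.0003 -0.0003  0.0498] len 0.05
```

In the tool's units: 0.02 m is 0.4, 0.01 m is 0.2.

Emit:
tcp_steps(
  ticks=[
    {"pos":[0, 0, 0.4]},
    {"pos":[0, 0, 0.2]},
    {"pos":[0, 0, 0.2]},
    {"pos":[0, 0, 0.12]},
    {"pos":[0, 0, 0.07]},
    {},
  ],
)

```text
time: 18.3
eef_pos: [0.5369, 0.3459, 0.0023]
tcp_rot: [0.767, 0.642, -0.001, -0.001]
ft_force: [-0.4, -0.2, -0.1]
opening: 1.0
grip_force: 0.0
```

Emit:
tcp_steps(
  ticks=[
    {},
    {},
    {},
    {},
    {},
    {},
  ],
  finger_gap=0.6,
)

```text
time: 18.9
eef_pos: [0.5374, 0.3463, 0.0034]
tcp_rot: [0.767, 0.642, 0.0, -0.001]
ft_force: [0.1, -0.3, 6.1]
opening: 0.773
grip_force: 67.2
```

```bash
python3 - <<'E'
from h import *
plan((.537,.345,.003,79.8,0))
E
```

```text
t 18.9 at [0.5374 0.3463 0.0034] F [ 0.1 -0.3  6.1] open 0.773 grip 67.22347497940063
(0.537, 0.345, 0.003, 79.8, 0) rot [-0.001 -0.001  0.001] then [-0.0013 -0.0002  0.0004] len 0.001
```

In the tool's units: -0.04 m is -0.8, -0.03 m is -0.6.

Emit:
tcp_steps(
  ticks=[
    {"pos":[0, 0, -0.2]},
    {"pos":[0, 0, -0.6]},
    {"pos":[0, 0, -0.8]},
    {"pos":[0, 0, -0.8]},
    {"pos":[0, 0, -0.8]},
    {"pos":[0, 0, -0.8]},
    {"pos":[0, 0, -0.6]},
    {},
  ],
)

```text
time: 19.7
eef_pos: [0.5388, 0.3468, 0.2381]
tcp_rot: [0.767, 0.642, 0.004, -0.0]
ft_force: [0.9, 0.2, -0.2]
opening: 0.776
grip_force: 67.2
```

```bash
python3 - <<'E'
from h import *
plan((.4738,-.1565,.22,96.4,0))
E
```

```text
t 19.7 at [0.5388 0.3468 0.2381] F [ 0.9  0.2 -0.2] open 0.776 grip 67.22953677177429
(0.4738, -0.1565, 0.22, 96.4, 0) rot [ 0.005 -0.005 -0.288] then [-0.4929 -0.1207  0.0181] len 0.508
```

In the tool's units: -0.041 m is -0.82, -0.01 m is -0.2, -0.144 rad / 4 = -0.036.

Emit:
tcp_steps(
  ticks=[
    {"turn_vec":[0, 0, -0.036]},
    {"turn_vec":[0, 0, -0.036]},
    {"pos":[-0.82, -0.2, 0]},
    {"pos":[-0.82, -0.2, 0]},
    {"pos":[-0.82, -0.2, 0]},
    {"pos":[-0.82, -0.2, 0]},
    {"pos":[-0.82, -0.2, 0]},
    {"pos":[-0.82, -0.2, 0]},
    {"pos":[-0.82, -0.2, 0]},
    {"pos":[-0.82, -0.2, 0]},
    {"pos":[-0.82, -0.2, 0]},
    {"pos":[-0.82, -0.2, 0]},
  ],
)

```text
time: 20.9
eef_pos: [0.4825, -0.0743, 0.2321]
tcp_rot: [0.667, 0.745, -0.0, -0.001]
ft_force: [0.9, -0.9, -1.3]
opening: 0.775
grip_force: 67.1
```

Emit:
tcp_steps(
  ticks=[
    {"pos":[-0.82, -0.2, 0]},
    {"pos":[-0.82, -0.2, 0]},
    {},
    {},
  ],
)

```text
time: 21.3
eef_pos: [0.472, -0.1572, 0.2319]
tcp_rot: [0.668, 0.744, -0.0, -0.001]
ft_force: [0.3, 0.6, -0.5]
opening: 0.773
grip_force: 67.2
```

```bash
python3 - <<'E'
from h import *
plan((.4738,-.1565,.05,96.4,0))
E
```

```text
t 21.3 at [ 0.472  -0.1572  0.2319] F [ 0.3  0.6 -0.5] open 0.773 grip 67.16063261032104
(0.4738, -0.1565, 0.05, 96.4, 0) rot [-0.002 -0.001 -0.003] then [0.0005 0.0018 0.1819] len 0.182
```

In the tool's units: 0.04 m is 0.8, 0.03 m is 0.6.

Emit:
tcp_steps(
  ticks=[
    {"pos":[0, 0.03, 0.6]},
    {"pos":[0, 0, 0.8]},
    {"pos":[0, 0, 0.8]},
    {"pos":[0, 0, 0.8]},
    {"pos":[0, 0, 0.6]},
    {},
    {"pos":[0, 0, 0.3]},
    {"pos":[0, 0, 0.2]},
    {"pos":[0, 0, 0.2]},
    {},
    {},
  ],
)

```text
time: 22.4
eef_pos: [0.474, -0.1561, 0.0177]
tcp_rot: [0.667, 0.745, -0.0, -0.001]
ft_force: [-0.3, -0.1, -0.7]
opening: 0.773
grip_force: 67.2
```

```bash
python3 - <<'E'
from h import *
plan((.4738,-.1565,.0105,96.4,0))
E
```

```text
t 22.4 at [ 0.474  -0.1561  0.0177] F [-0.3 -0.1 -0.7] open 0.773 grip 67.2004508972168
(0.4738, -0.1565, 0.0105, 96.4, 0) rot [-0.001 -0.001 -0.   ] then [-0.0004 -0.0003  0.0072] len 0.007
```

In the tool's units: 0.004 m is 0.08, 0.0035 m is 0.07.

Emit:
tcp_steps(
  ticks=[
    {"pos":[0, 0, 0.08]},
    {"pos":[0, 0, 0.07]},
    {},
    {},
  ],
)

```text
time: 22.8
eef_pos: [0.4737, -0.1562, 0.0097]
tcp_rot: [0.667, 0.745, -0.0, -0.001]
ft_force: [0.2, -0.2, -0.7]
opening: 0.776
grip_force: 67.2
```

Emit:
tcp_steps(
  ticks=[
    {},
    {},
    {},
    {},
    {"pos":[0, 0, -0.4]},
    {"pos":[0, 0, -0.8]},
    {"pos":[0, 0, -0.8]},
    {"pos":[0, 0, -0.8]},
    {"pos":[-1, 0, -0.6]},
    {"pos":[-1, 0, 0]},
    {"pos":[-1, 0, 0]},
    {},
  ],
  finger_gap=1.0,
)

```text
time: 24.0
eef_pos: [0.4905, -0.3034, 0.1752]
tcp_rot: [0.668, 0.744, -0.001, 0.0]
ft_force: [1.1, 0.9, -0.6]
opening: 1.003
grip_force: 0.0
```

```bash
python3 - <<'E'
from h import *
from rig import ctrl, vision, order
t=vision.snapshot("top")
cv2.imwrite("pics/i1.png",crop(t,290,180,75,95,6))
plan()
E
```

```text
t 24.05 at [ 0.4898 -0.3009  0.1749] F [-0.9  0.6  0. ] open 1.003 grip 0.0
```

View pics/i1.png

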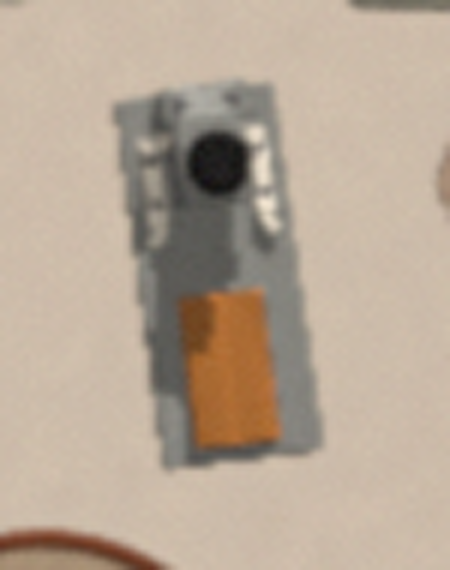

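The plain base lies flat and square on the front of the bed: corners at crop (181,297), (264,290), (277,440) and (195,448), with a clear path into the nest.

```bash
cat >> h.py <<'E'
SC=np.array([.5155,-.1518]);SA=np.radians(6.4);U=np.array([np.cos(SA),np.sin(SA)]);V=np.array([-U[1],U[0]])
def st(P): P=np.atleast_2d(P)[:,:2]-SC; return np.c_[P@U,P@V]*1e3
def world(x,y): return SC+U*x/1e3+V*y/1e3
def orange(t,box=(300,190,350,265),z=.026):
    h=cv2.cvtColor(t["frame"],cv2.COLOR_RGB2HSV);m=cv2.inRange(h,(5,120,40),(20,255,255));k=np.zeros_like(m);x0,y0,x1,y1=box;k[y0:y1,x0:x1]=m[y0:y1,x0:x1]
    c=max(cv2.findContours(k,0,2)[0],key=cv2.contourArea);return st(onz(t,cv2.boxPoints(cv2.minAreaRect(c)),z)),cv2.contourArea(c)
E
python3 - <<'E'
from h import *
from rig import ctrl, vision, order
t=vision.snapshot("top")
P=st(onz(t,(np.array([(181,297),(264,290),(277,440),(195,448)])+.5)/6-.5+[290,180],.026));print(P.round(1).tolist(),P.mean(0))
d=P[0]+P[1]-P[2]-P[3];print("yaw rel stamp",np.degrees(np.arctan2(d[1],d[0])))
print(orange(t)[0].round(1).tolist())
g=world(P.mean(0)[0]-27,P[2:].mean(0)[1]*.8+.2*P.mean(0)[1]);print(g)
plan((*g,.12,6.4,12),(*g,.0155,6.4,12))
E
```

```text
[[-8.2, 18.5], [-9.7, -18.7], [-76.4, -15.2], [-75.5, 21.4]] [-42.43260428   1.50646098]
yaw rel stamp -2.6892112779456965
[[-9.0, 20.5], [-9.1, -17.4], [-76.1, -16.5], [-76.1, 21.2]]
[ 0.44619186 -0.15679153]
t 24.1 at [ 0.4895 -0.2992  0.1749] F [-0.2  0.2 -0.4] open 1.001 grip 0.0
(np.float64(0.44619186193993904), np.float64(-0.1567915265574244), 0.12, 6.4, 12) rot [-0.167  0.165  1.562] then [-0.038  -0.1463  0.048 ] len 0.159
(np.float64(0.44619186193993904), np.float64(-0.1567915265574244), 0.0155, 6.4, 12) rot [0. 0. 0.] then [-0.0217 -0.      0.1022] len 0.105
```

In the tool's units: 0.142 rad / 4 = 0.0355.

Emit:
tcp_steps(
  ticks=[
    {"turn_vec":[-0.0038, 0.0038, 0.0355]},
    {"turn_vec":[-0.0038, 0.0038, 0.0355]},
    {"turn_vec":[-0.0038, 0.0038, 0.0355]},
    {"turn_vec":[-0.0038, 0.0038, 0.0355]},
    {"turn_vec":[-0.0038, 0.0038, 0.0355]},
    {"turn_vec":[-0.0038, 0.0038, 0.0355]},
    {"turn_vec":[-0.0038, 0.0038, 0.0355]},
    {"turn_vec":[-0.0038, 0.0038, 0.0355]},
    {"turn_vec":[-0.0038, 0.0038, 0.0355]},
    {"turn_vec":[-0.0038, 0.0038, 0.0355]},
    {"turn_vec":[-0.0038, 0.0038, 0.0355]},
    {},
  ],
  finger_gap=0.7,
)

```text
time: 25.3
eef_pos: [0.4893, -0.2965, 0.1755]
tcp_rot: [0.993, 0.056, 0.105, -0.006]
ft_force: [0.0, -0.3, 0.4]
opening: 0.705
grip_force: 0.0
```

```bash
python3 - <<'E'
from h import *
g=world(-69,.5);plan((*g,.10,6.4,12),(*g,.0155,6.4,12))
E
```

```text
t 25.3 at [ 0.4893 -0.2965  0.1755] F [ 0.  -0.3  0.4] open 0.705 grip 0.0
(np.float64(0.44687427911181565), np.float64(-0.15899447236265615), 0.1, 6.4, 12) rot [-0.    -0.001  0.001] then [-0.042  -0.1413  0.0683] len 0.162
(np.float64(0.44687427911181565), np.float64(-0.15899447236265615), 0.0155, 6.4, 12) rot [0. 0. 0.] then [-0.0176 -0.      0.0827] len 0.085
```

In the tool's units: -0.0354 m is -0.708, -0.0353 m is -0.706.

Emit:
tcp_steps(
  ticks=[
    {"pos":[-0.21, -0.706, 0.34]},
    {"pos":[-0.21, -0.706, 0.34]},
    {"pos":[-0.21, -0.706, 0.34]},
    {"pos":[-0.21, -0.708, 0.34]},
    {},
    {"pos":[-0.106, 0, 0.5]},
    {"pos":[-0.106, 0, 0.5]},
    {"pos":[-0.064, 0, 0.3]},
    {},
    {},
  ],
)

```text
time: 26.3
eef_pos: [0.4476, -0.161, 0.034]
tcp_rot: [0.993, 0.058, 0.105, -0.005]
ft_force: [0.4, 0.1, 0.6]
opening: 0.7
grip_force: 0.0
```

```bash
python3 - <<'E'
from h import *
g=world(-69,.5);plan((*g,.0155,6.4,12))
E
```

```text
t 26.3 at [ 0.4476 -0.161   0.034 ] F [0.4 0.1 0.6] open 0.7 grip 0.0
(np.float64(0.44687427911181565), np.float64(-0.15899447236265615), 0.0155, 6.4, 12) rot [ 0.    -0.001  0.004] then [-0.0044 -0.002   0.0179] len 0.019
```

In the tool's units: 0.009 m is 0.18, 0.0085 m is 0.17, 0.003 rad / 4 = 0.0008.

Emit:
tcp_steps(
  ticks=[
    {"pos":[-0.044, -0.02, 0.18], "turn_vec":[0, 0, 0.0008]},
    {"pos":[-0.044, -0.02, 0.17]},
    {},
    {},
  ],
)

```text
time: 26.7
eef_pos: [0.4462, -0.159, 0.0154]
tcp_rot: [0.993, 0.055, 0.104, -0.006]
ft_force: [0.3, -0.8, -0.5]
opening: 0.704
grip_force: 0.0
```

Emit:
tcp_steps(
  ticks=[
    {},
    {},
    {},
    {},
    {},
    {},
  ],
  finger_gap=0.3,
)

```text
time: 27.3
eef_pos: [0.4466, -0.1593, 0.0162]
tcp_rot: [0.993, 0.055, 0.105, -0.005]
ft_force: [-3.5, 0.7, 7.8]
opening: 0.422
grip_force: 59.0
```

```bash
python3 - <<'E'
from h import *
from rig import ctrl, vision, order
g=world(-69,.5);plan((*g,.0155,6.4,12))
t=vision.snapshot("top");p,a=orange(t);print(p.round(1).tolist(),a)
E
```

```text
t 27.3 at [ 0.4466 -0.1593  0.0162] F [-3.5  0.7  7.8] open 0.422 grip 59.01471197605133
(np.float64(0.44687427911181565), np.float64(-0.15899447236265615), 0.0155, 6.4, 12) rot [ 0.001 -0.002 -0.001] then [ 0.0001 -0.0002  0.0007] len 0.001
[[-9.2, 20.1], [-8.6, -17.5], [-70.7, -17.7], [-71.4, 19.6]] 276.5
```

In the tool's units: 0.0098 m is 0.196, 0.0021 m is 0.042.

Emit:
tcp_steps(
  ticks=[
    {"pos":[0, 0, -0.02]},
    {"pos":[0.196, 0, 0.042]},
    {"pos":[0.196, 0, 0.042]},
    {},
  ],
)

```text
time: 27.75
eef_pos: [0.4684, -0.1572, 0.0168]
tcp_rot: [0.993, 0.055, 0.106, -0.005]
ft_force: [-0.7, 0.4, -1.1]
opening: 0.421
grip_force: 59.9
```

```bash
python3 - <<'E'
from h import *
from rig import ctrl, vision, order
import pickle
print("dry home",orange(pickle.load(open("s1.pkl","rb"))["top"])[0].round(1).tolist())
t=vision.snapshot("top");p,a=orange(t);print(p.round(1).tolist(),a)
print("tcp in stamp",st(ctrl.sense()["eef_pos"]).round(2));plan((*world(-49,.5),.0155,6.4,12))
E
```

```text
dry home [[32.4, 15.1], [27.6, -22.3], [-12.4, -16.7], [-7.7, 20.5]]
[[12.7, 19.4], [14.1, -17.3], [-45.6, -19.0], [-47.1, 17.5]] 259.5
tcp in stamp [[-48.55   0.3 ]]
t 27.8 at [ 0.4672 -0.1569  0.0164] F [-0.   0.2 -0.3] open 0.423 grip 59.907424449920654
(np.float64(0.46674963749502757), np.float64(-0.15676509371852962), 0.0155, 6.4, 12) rot [ 0.001 -0.001 -0.   ] then [-0.0006 -0.0002  0.0008] len 0.001
```

In the tool's units: 0.0078 m is 0.156, 0.0017 m is 0.034.

Emit:
tcp_steps(
  ticks=[
    {"pos":[0.156, 0, 0.034]},
    {"pos":[0.156, 0, 0.034]},
    {"pos":[0.156, 0, 0.034]},
    {"pos":[0.156, 0, 0.034]},
    {"pos":[0.156, 0, 0.034]},
    {},
  ],
)

```text
time: 28.4
eef_pos: [0.5074, -0.1525, 0.0165]
tcp_rot: [0.993, 0.055, 0.105, -0.006]
ft_force: [1.0, -1.6, -0.4]
opening: 0.419
grip_force: 59.9
```

```bash
python3 - <<'E'
from h import *
from rig import ctrl, vision, order
print("tcp in stamp",st(ctrl.sense()["eef_pos"]).round(2));plan((*world(-1.5,.5),.0155,6.4,12))
E
```

```text
tcp in stamp [[-8.11  0.16]]
t 28.4 at [ 0.5074 -0.1525  0.0165] F [ 1.  -1.6 -0.4] open 0.419 grip 59.935306906700134
(np.float64(0.5139536136551559), np.float64(-0.15147031943872918), 0.0155, 6.4, 12) rot [ 0.001 -0.002 -0.   ] then [ 0.0063 -0.0003  0.0023] len 0.007
```

In the fences with almost no side force. The last 6 mm goes in small steps, watching the force.

In the tool's units: 0.002 m is 0.04, 0.001 m is 0.02.

Emit:
tcp_steps(
  ticks=[
    {"pos":[0.04, 0, 0.012]},
    {"pos":[0.04, 0, 0.012]},
    {"pos":[0.02, 0, 0.008]},
    {},
  ],
)

```text
time: 28.8
eef_pos: [0.5099, -0.1522, 0.0162]
tcp_rot: [0.993, 0.055, 0.104, -0.005]
ft_force: [-9.1, -2.5, 14.6]
opening: 0.422
grip_force: 61.8
```

Emit:
tcp_steps(
  ticks=[
    {"pos":[0.02, 0, 0.008]},
    {},
  ],
)

```text
time: 29.0
eef_pos: [0.5108, -0.1521, 0.0162]
tcp_rot: [0.993, 0.055, 0.104, -0.005]
ft_force: [-11.9, -2.6, 17.7]
opening: 0.42
grip_force: 62.2
```

```bash
python3 - <<'E'
from h import *
from rig import ctrl, vision, order
print("tcp in stamp",st(ctrl.sense()["eef_pos"]).round(2));plan()
E
```

```text
tcp in stamp [[-4.76  0.19]]
t 29.0 at [ 0.5108 -0.1521  0.0162] F [-11.9  -2.6  17.7] open 0.42 grip 62.177520990371704
```

In the tool's units: -0.001 m is -0.02, 0.0003 m is 0.006.

Emit:
tcp_steps(
  ticks=[
    {"pos":[0.006, 0, -0.02]},
    {},
  ],
)

```text
time: 29.2
eef_pos: [0.5119, -0.152, 0.0167]
tcp_rot: [0.993, 0.055, 0.105, -0.006]
ft_force: [-1.1, -2.0, -1.1]
opening: 0.419
grip_force: 60.1
```

```bash
python3 - <<'E'
from h import *
from rig import ctrl, vision, order
t=vision.snapshot("top");s=vision.snapshot("side");p,a=orange(t);print(p.round(1).tolist(),a)
import pickle;pickle.dump(dict(top=t,side=s),open("s2.pkl","wb"))
print("tcp in stamp",st(ctrl.sense()["eef_pos"]).round(2));plan()
E
```

```text
[[54.5, 17.9], [54.5, -18.9], [1.9, -18.2], [1.9, 18.4]] 106.5
tcp in stamp [[-3.52  0.23]]
t 29.3 at [ 0.512  -0.152   0.0165] F [-1.9 -2.9 -1.3] open 0.423 grip 60.08930325508118
```

In the tool's units: 0.001 m is 0.02, 0.0002 m is 0.004.

Emit:
tcp_steps(
  ticks=[
    {"pos":[0.02, 0, 0.004]},
    {"pos":[0.02, 0, 0.004]},
    {},
  ],
)

```text
time: 29.6
eef_pos: [0.5136, -0.1517, 0.0163]
tcp_rot: [0.993, 0.055, 0.104, -0.006]
ft_force: [-3.7, -3.6, 1.2]
opening: 0.42
grip_force: 60.2
```

Emit:
tcp_steps(
  ticks=[
    {"pos":[0.02, 0, 0.004]},
    {},
  ],
)

```text
time: 29.8
eef_pos: [0.5136, -0.1516, 0.0162]
tcp_rot: [0.993, 0.055, 0.103, -0.005]
ft_force: [-8.3, -4.4, 6.4]
opening: 0.423
grip_force: 61.0
```

Emit:
tcp_steps(
  ticks=[
    {"pos":[0.02, 0, 0.004]},
    {},
  ],
)

```text
time: 30.0
eef_pos: [0.5137, -0.1516, 0.0162]
tcp_rot: [0.993, 0.054, 0.103, -0.005]
ft_force: [-13.4, -4.6, 12.2]
opening: 0.42
grip_force: 61.7
```

```bash
python3 -c "
from h import *
from rig import ctrl, vision, order
print(st(ctrl.sense()['eef_pos']))"
```

```text
[[-1.78704232  0.37300668]]
```

In the tool's units: 0.001 m is 0.02, 0.0002 m is 0.004.

Emit:
tcp_steps(
  ticks=[
    {"pos":[0.02, 0, 0.004]},
    {},
  ],
)

```text
time: 30.2
eef_pos: [0.5137, -0.1516, 0.0162]
tcp_rot: [0.993, 0.054, 0.102, -0.005]
ft_force: [-19.1, -6.1, 16.8]
opening: 0.424
grip_force: 62.4
```

Emit:
tcp_steps(
  ticks=[
    {},
    {},
    {},
    {"pos":[-0.08, 0, -0.4]},
    {"pos":[-0.16, 0, -0.6]},
    {"pos":[-0.6, 0, -0.6]},
    {"pos":[-0.6, 0, -0.4]},
    {},
  ],
  finger_gap=0.62,
)

```text
time: 31.0
eef_pos: [0.4241, -0.1611, 0.1008]
tcp_rot: [0.993, 0.055, 0.105, -0.005]
ft_force: [0.6, 0.4, -0.4]
opening: 0.62
grip_force: 0.0
```

Emit:
tcp_steps(
  ticks=[
    {},
    {},
    {},
    {},
  ],
  finger_gap=0.0,
)

```text
time: 31.4
eef_pos: [0.4269, -0.1611, 0.0989]
tcp_rot: [0.993, 0.055, 0.104, -0.006]
ft_force: [-0.2, 0.1, -0.2]
opening: 0.001
grip_force: 0.0
```

```bash
python3 - <<'E'
from h import *
from rig import ctrl, vision, order
t=vision.snapshot("top");s=vision.snapshot("side");p,a=orange(t);print(p.round(1).tolist(),a)
import pickle;pickle.dump(dict(top=t,side=s),open("s3.pkl","wb"))
plan((*world(-30,0.2),.020,6.4,12),(*world(-20,0.2),.020,6.4,12))
E
```

```text
[[54.5, 17.9], [54.0, -19.4], [-8.5, -17.7], [-8.0, 19.3]] 171.5
t 31.5 at [ 0.4267 -0.1611  0.099 ] F [-0.1 -0.2 -0.2] open 0.0 grip 0.0
(np.float64(0.4856646686387408), np.float64(-0.15494531438235765), 0.02, 6.4, 12) rot [ 0.    -0.    -0.001] then [0.0415 0.0004 0.0896] len 0.099
(np.float64(0.4956023478303468), np.float64(-0.15383062506029438), 0.02, 6.4, 12) rot [0. 0. 0.] then [ 0.0098 -0.      0.0021] len 0.01
```

In the tool's units: 0.0225 m is 0.45, 0.022 m is 0.44.

Emit:
tcp_steps(
  ticks=[
    {"pos":[0.2, 0, 0.44]},
    {"pos":[0.2, 0, 0.44]},
    {"pos":[0.2, 0, 0.44]},
    {"pos":[0.19, 0, 0.45]},
    {},
    {"pos":[0.06, 0, 0.012]},
    {"pos":[0.06, 0, 0.012]},
    {"pos":[0.04, 0, 0.008]},
    {},
  ],
)

```text
time: 32.4
eef_pos: [0.4919, -0.1544, 0.0222]
tcp_rot: [0.993, 0.055, 0.105, -0.005]
ft_force: [0.6, -0.3, 0.0]
opening: -0.001
grip_force: 0.0
```

Emit:
tcp_steps(
  ticks=[
    {"pos":[0.04, 0, 0.008]},
    {},
  ],
)

```text
time: 32.6
eef_pos: [0.4937, -0.1541, 0.0217]
tcp_rot: [0.993, 0.055, 0.105, -0.005]
ft_force: [0.0, 0.6, 0.5]
opening: 0.003
grip_force: 0.0
```

```bash
python3 -c "
from h import *
from rig import ctrl, vision, order
print(st(ctrl.sense()['eef_pos']))"
```

```text
[[-21.94891319   0.18800937]]
```

In the tool's units: 0.0015 m is 0.03, 0.001 m is 0.02.

Emit:
tcp_steps(
  ticks=[
    {"pos":[0.03, 0, 0.006]},
    {"pos":[0.02, 0, 0.004]},
    {},
  ],
)

```text
time: 32.9
eef_pos: [0.4961, -0.1537, 0.0214]
tcp_rot: [0.993, 0.055, 0.105, -0.006]
ft_force: [0.7, 1.1, 0.2]
opening: -0.0
grip_force: 0.0
```

Emit:
tcp_steps(
  ticks=[
    {"pos":[0.02, 0, 0.004]},
    {"pos":[0.02, 0, 0.004]},
    {},
  ],
)

```text
time: 33.2
eef_pos: [0.4978, -0.1534, 0.0212]
tcp_rot: [0.993, 0.055, 0.104, -0.006]
ft_force: [-0.8, 1.5, 0.4]
opening: -0.002
grip_force: 0.4
```

```bash
python3 -c "
from h import *
from rig import ctrl, vision, order
print(st(ctrl.sense()['eef_pos']))"
```

```text
[[-17.79751198   0.4300607 ]]
```

In the tool's units: 0.001 m is 0.02, 0.0007 m is 0.014.

Emit:
tcp_steps(
  ticks=[
    {"pos":[0.02, 0, 0.004]},
    {"pos":[0.014, 0, 0.004]},
    {},
  ],
)

```text
time: 33.5
eef_pos: [0.4982, -0.1532, 0.021]
tcp_rot: [0.993, 0.055, 0.103, -0.006]
ft_force: [-7.2, -1.0, 6.2]
opening: 0.004
grip_force: 4.9
```

Emit:
tcp_steps(
  ticks=[
    {"pos":[0.014, 0, 0.004]},
    {"pos":[0.014, 0, 0.004]},
    {},
  ],
)

```text
time: 33.8
eef_pos: [0.4984, -0.1532, 0.0208]
tcp_rot: [0.993, 0.054, 0.102, -0.005]
ft_force: [-15.1, -2.3, 12.6]
opening: -0.003
grip_force: 9.4
```

```bash
python3 -c "
from h import *
from rig import ctrl, vision, order
print(st(ctrl.sense()['eef_pos']))"
```

```text
[[-17.18374717   0.55588008]]
```

The base is home: 15 N on its front end moves it no further. Now the knob.

In the tool's units: -0.04 m is -0.8, -0.03 m is -0.6, -0.105 rad / 4 = -0.0263.

Emit:
tcp_steps(
  ticks=[
    {"pos":[-0.4, 0, -0.1]},
    {"pos":[-0.2, 0, -0.6]},
    {"pos":[0, 0, -0.8]},
    {"pos":[0, 0, -0.8]},
    {"turn_vec":[0, -0.0263, 0]},
    {"turn_vec":[0, -0.0263, 0]},
    {},
  ],
)

```text
time: 34.5
eef_pos: [0.4507, -0.1592, 0.1278]
tcp_rot: [0.998, 0.056, 0.0, 0.001]
ft_force: [0.0, -0.8, -1.0]
opening: -0.003
grip_force: 0.0
```

```bash
python3 - <<'E'
from h import *
from rig import ctrl, vision, order
t=vision.snapshot("top");p,a=orange(t);print(p.round(1).tolist(),a)
h=cv2.cvtColor(t["frame"],cv2.COLOR_RGB2HSV);m=cv2.inRange(h,(0,0,0),(180,255,45))[195:218,315:340];u=np.argwhere(m).mean(0)[::-1]+[315,195];k=onz(t,[u],.086);print("knob",k,st(k),m.sum()//255)
plan((*world(45,.4),.11,6.4),(*world(45,.4),.086,6.4))
E
```

```text
[[54.5, 17.9], [54.0, -19.7], [-8.5, -18.0], [-8.0, 19.3]] 174.5
knob [[ 0.55918784 -0.14603288  0.086     ]] [[44.05842582  0.86134427]] 90
t 34.55 at [ 0.4496 -0.1588  0.1271] F [-0.4  0.5 -0.2] open -0.002 grip 0.0
(np.float64(0.5601749687893443), np.float64(-0.1463863908830511), 0.11, 6.4) rot [ 0.    -0.001  0.   ] then [0.1113 0.     0.0171] len 0.113
(np.float64(0.5601749687893443), np.float64(-0.1463863908830511), 0.086, 6.4) rot [0. 0. 0.] then [0.    0.    0.024] len 0.024
```

In the tool's units: 0.037 m is 0.74, 0.015 m is 0.3.

Emit:
tcp_steps(
  ticks=[
    {"pos":[0.74, 0, 0]},
    {"pos":[0.74, 0, 0]},
    {"pos":[0.74, 0, 0]},
    {},
    {"pos":[0, 0, 0.3]},
    {"pos":[0, 0, 0.3]},
    {"pos":[0, 0, 0.1]},
    {},
    {},
  ],
)

```text
time: 35.45
eef_pos: [0.5581, -0.1468, 0.093]
tcp_rot: [0.998, 0.055, 0.0, 0.0]
ft_force: [-0.5, 1.1, 0.6]
opening: 0.0
grip_force: 0.0
```

Emit:
tcp_steps(
  ticks=[
    {"pos":[0, 0, 0.08]},
    {"pos":[0, 0, 0.04]},
    {},
  ],
)

```text
time: 35.75
eef_pos: [0.5583, -0.1467, 0.0863]
tcp_rot: [0.998, 0.055, 0.0, 0.0]
ft_force: [0.2, -0.1, 0.2]
opening: -0.002
grip_force: 0.0
```

Now 8 mm down to the stop, in small steps.

In the tool's units: 0.002 m is 0.04.

Emit:
tcp_steps(
  ticks=[
    {"pos":[0, 0, 0.04]},
    {"pos":[0, 0, 0.04]},
    {},
  ],
)

```text
time: 36.05
eef_pos: [0.5586, -0.1467, 0.0829]
tcp_rot: [0.998, 0.055, 0.0, 0.0]
ft_force: [-1.8, 0.5, 6.8]
opening: -0.001
grip_force: 3.5
```

Emit:
tcp_steps(
  ticks=[
    {"pos":[0, 0, 0.04]},
    {"pos":[0, 0, 0.04]},
    {},
  ],
)

```text
time: 36.35
eef_pos: [0.5586, -0.1468, 0.0791]
tcp_rot: [0.998, 0.055, 0.0, 0.0]
ft_force: [-2.1, 0.6, 9.6]
opening: -0.002
grip_force: 4.6
```

Emit:
tcp_steps(
  ticks=[
    {"pos":[0, 0, 0.03]},
    {},
  ],
)

```text
time: 36.55
eef_pos: [0.5587, -0.1467, 0.0778]
tcp_rot: [0.998, 0.055, 0.001, 0.0]
ft_force: [-2.1, 1.1, 9.4]
opening: -0.002
grip_force: 5.0
```

In the tool's units: 0.0015 m is 0.03.

Emit:
tcp_steps(
  ticks=[
    {"pos":[0, 0, 0.03]},
    {},
  ],
)

```text
time: 36.75
eef_pos: [0.5587, -0.1468, 0.0776]
tcp_rot: [0.998, 0.055, 0.001, 0.001]
ft_force: [-7.1, 1.9, 20.6]
opening: -0.001
grip_force: 10.4
```

The plunger is on its stop: the force rose to 20 N with no more travel. Release and check.

Emit:
tcp_steps(
  ticks=[
    {},
    {},
  ],
)

```text
time: 36.95
eef_pos: [0.5587, -0.1468, 0.0775]
tcp_rot: [0.998, 0.055, 0.001, 0.001]
ft_force: [-7.1, 0.7, 19.6]
opening: -0.004
grip_force: 10.4
```

Emit:
tcp_steps(
  ticks=[
    {"pos":[0, 0, -0.08]},
    {"pos":[0, 0, -0.12]},
    {"pos":[0, 0, -0.4]},
    {"pos":[0, 0, -0.8]},
    {"pos":[0, 0, -0.8]},
    {"pos":[-0.6, 0.8, 0]},
    {"pos":[-0.6, 0.8, 0]},
    {"pos":[-0.6, 0.8, 0]},
    {"pos":[-0.6, 0.8, 0]},
    {"pos":[-0.6, 0.8, 0]},
    {},
  ],
)

```text
time: 38.05
eef_pos: [0.4285, -0.3665, 0.1854]
tcp_rot: [0.999, 0.052, -0.0, 0.001]
ft_force: [0.4, -0.5, 0.4]
opening: 0.001
grip_force: 0.0
```

```bash
python3 - <<'E'
from h import *
from rig import ctrl, vision, order
d={n:vision.snapshot(n) for n in("top","side")}
t=d["top"];p,a=orange(t);print(p.round(1).tolist(),a)
h=cv2.cvtColor(t["frame"],cv2.COLOR_RGB2HSV);m=cv2.inRange(h,(0,0,0),(180,255,45))[195:218,315:340];u=np.argwhere(m).mean(0)[::-1]+[315,195];print("knob",st(onz(t,[u],.086)))
a=crop(t,300,180,100,75,4);b=crop(d["side"],225,215,100,75,4);c=crop(t,120,120,240,75,3.3333,1.4)[:250,:800]
cv2.imwrite("pics/z.png",np.vstack([np.hstack([a,b]),c]))
E
```

```text
[[54.5, 18.2], [54.2, -19.0], [-8.5, -17.7], [-8.2, 19.3]] 173.5
knob [[43.90934461  1.45214115]]
```

View pics/z.png

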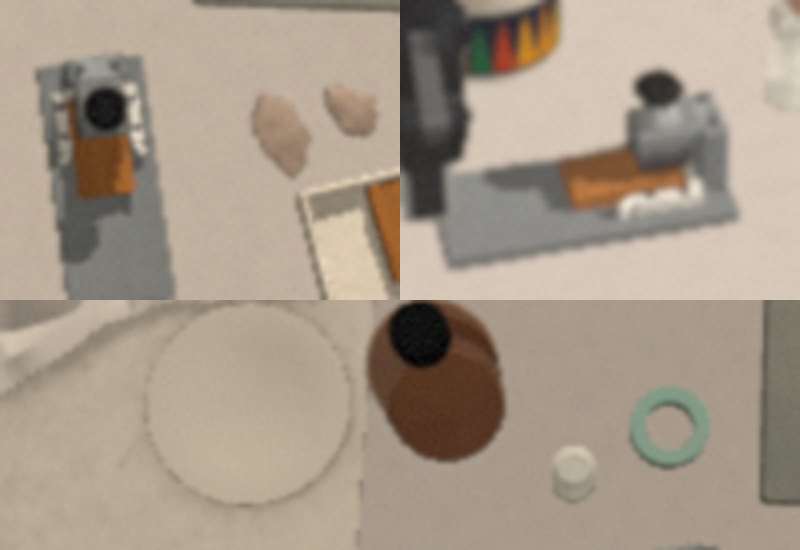

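The plain base is home between the fences, with its front at crop (105,195). The knob is back up at (105,107), and the bottles and tape are where they started. Handing the job in.

Emit:
tcp_steps(
  ticks=[
    {},
    {},
  ],
)

```text
time: 38.35
eef_pos: [0.4321, -0.3609, 0.1855]
tcp_rot: [0.998, 0.056, 0.0, 0.0]
ft_force: [-0.3, -0.4, -0.3]
opening: 0.003
grip_force: 0.0
```

```bash
python3 -c "
from rig import ctrl, vision, order
print(order.job_done())"
```

```text
the job is handed in; nothing more can be done
None
```

Job handed in at 38 s: the jar stands upright over 30 cm from the stamp, the dry base lies flat in the tray, and the plain base is home in the stamp, pressed to the stop once and left to dry; the hand-in call returned no verdict.

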